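# Put out the coffee sign

## Robot

A 6-joint arm with a two-finger parallel gripper is mounted at the origin on the work surface. World frame = base frame: x ahead of the robot, y to its left, z up, the work surface at z = 0. Lengths are in m, angles in rad, forces in N, time in s.
With the tool pointing down it reaches from about 0.3 to 0.875 m from the base axis. Payload 6.4 kg.
Tool frame: the origin (TCP) lies on the front face of the gripper's body, between the roots of the fingers; the fingertips stand 73 mm ahead of it and the grasp point (between the pads) lies ctrl.pinch_z ahead of it (ctrl.pinch_z is the distance from the TCP to the grasp point, in m); z points along the fingers, x is the direction in which the jaws open and shut, and the axes are right-handed (so a half turn about z gives the same grasp; the last joint's range is limited). The gripper opens to 85 mm and grips with 20 to 120 N. Pads are 22 mm wide; open, the fingers measure 114 mm over their backs; the gripper's body (76 mm by 85 mm) begins 54 mm behind the grasp point. The pads swing forward as they close: fully open they stand 13 mm farther back than shut.
Start: joints at [0.913, 0.181, 1.607, -0, 1.354, -0.206], TCP at [0.251, 0.517, 0.304] pointing down, gripper open.
Joint ranges: [-2.99, 2.99], [-0.89, 2.07], [0.3, 2.58], [-1.14, 4.28], [0, 2.63], [-3.12, 3.12]. Speed limits (rad/s): [2.57, 2.57, 3.01, 3.14, 3.14, 3.14].

## Interface

Orientations are given as a unit quaternion [w, x, y, z].
In Python, from bench import ctrl gives the robot as it stands.
- The arm moves only by the tool move_arm, never from a script. Its argument "rows" is text: rows parted by semicolons, each of 7 numbers parted by spaces: the shift along the tool's x, y, z in cm, then the turn, a rotation vector about the tool's x, y, z in degrees, then the opening, from 0 (shut) to 1 (fully open). In form: x y z rx ry rz grip; .... A call has 1 to 20 rows; each row shifts and turns the commanded pose from where the row before left it, along the tool's axes as they then stand; what a row does not reach is not made up. A row lasts 1/10 s, in which the tool goes at most 50 mm and 8.59 degrees, less where a joint would pass 70% of its speed; a pose out of reach is approached as far as the arm can. A call with a gripper value outside its range is refused whole. The fingers move at their own pace and stop on an object; the grip force is fixed at half the most. Time passes only in rows, so rows that do not move let the fingers close. It gives the time, the measured TCP pose, the force and the opening at its end, in the units of the state.
- ctrl.get_obs(): the state, without advancing time (a new reading comes with each control period).
- ctrl.camera(name): name is "side" or "top"; returns a dict with "color" (480x640x3 uint8, blue, green, red), "fx", "fy", "cx", "cy" (pixels), "rvec" (rotation vector, rad) and "tvec" (3), from world to camera coordinates, as OpenCV has them. Camera axes: x right, y down, z forward; pixel columns grow to the right and rows downward; lengths in m; the calibration is good to about 2 mm. A picture is of the moment at which its call begins. There is no depth.
- ctrl.hand_in(): hands the job in, once; it reports no verdict.
Trained networks look in the newest picture that a camera, given by its name, has taken for a name from the list of things; names that differ only in an ending like _2 or _b are one class to them, and where a whole thing is asked for, a point or a joint stands for the part that bears it (a point fixed in the world has none). Each returns a list of dicts, best first, with "confidence" (0 to 1); they miss things now and then, are a little off and sometimes report something else, mostly with a low value. They report only what shows in the picture. A call takes as long as a camera call. They do not tell look-alikes from the thing itself.
- ctrl.look_for(camera, query): "bbox" ([left, top, right, bottom] in pixels, round what is visible of it).
- ctrl.trace(camera, query): "region" (480x640 bool, what is visible of it) and "bbox" ([left, top, right, bottom] in pixels, round what is visible of it).
The state is a dict: "time_s": time; "q": joint angles; "dq": joint speeds; "joint_efforts": joint torques, N m; "eef_pos": TCP position; "eef_rot": TCP orientation; "wrist_force": force on the tool from outside, world axes, zero at the start; "torque": the same for the moment, N m; "opening": opening from 0.0 (shut) to 1.0 (fully open).
Only numpy, scipy, OpenCV 4.12 (cv2) and the standard library are available. Lean on these libraries where they do the work, as an engineer would, in place of code of your own. Each camera call takes 0.05 s, during which the arm holds its last target.

## Task

Put the orange coffee-cup sign out in the dark wooden slotted base on the counter. Bring it in leaning, with its lower edge tipped into the slot's mouth, then straighten it upright and push it fully down to the bottom of the slot while you still hold it, near the middle of the base, and let go. Leave the blue and the white sign where they are.

Things in the scene. Friction and masses are not known exactly. Their poses are not given: they have to be found in the camera images.
- orange_sign_mid (a point): Orange (white cup picture) sign, rigid plate 100 mm wide, 130 tall, 8 thick, on its own light-wood stand. Point: plate centre; x = out of the picture face, y = width, z = up the plate. About 110 g. At the start it leans 20 degrees, top towards its -x, lower edge 22 mm above the counter; the stand backs only its lower 70 mm: the upper 60 mm is free on both faces. Lower edge: 65 mm from the point along -z.
- holder: Fixed dark wooden block 90 (x) by 150 (y) mm, 58 high; origin: centre of underside, z up. A slot runs along y through its middle, open at both ends: floor at 8 mm, 12 mm wide up to 44 mm, then chamfers widen it to 32 mm at the top. A seated sign's centre is 73 mm above the origin; released, it may lean up to 7 degrees. The sign may face either way.
- blue_sign_mid (a point): Bystander: blue (white cookie picture) sign, rigid plate 100 mm wide, 130 tall, 8 thick, on its own light-wood stand. Point: plate centre; x = out of the picture face, y = width, z = up the plate.
- white_sign_mid (a point): Bystander: white (black glass picture) sign, rigid plate 100 mm wide, 130 tall, 8 thick, on its own light-wood stand. Point: plate centre; x = out of the picture face, y = width, z = up the plate.
There are look-alikes about, which are no part of the job. Of the things like the part that bears orange_sign_mid, leave any that is green or yellow; of the rest the smaller one is meant.

How it is judged:
On the way, in this order (a step that is already met when the one before it is completed fails the run):
1. the orange sign's lower edge is in the slot's mouth while the sign leans at least 8 degrees (angle between orange_sign_mid's own z axis and vertical between 0.14 and 0.79 rad and z of orange_sign_mid in the frame of holder below 0.114 m and x of orange_sign_mid in the frame of holder between -0.04 and 0.04 m and y of orange_sign_mid in the frame of holder between -0.035 and 0.035 m), for 0.1 s.
2. the sign, still held by the fingers, is straightened to within 10 degrees of upright and down at the bottom of the slot (x of orange_sign_mid in the frame of holder between -0.015 and 0.015 m and y of orange_sign_mid in the frame of holder between -0.027 and 0.027 m and z of orange_sign_mid in the frame of holder between 0.06 and 0.081 m and angle between orange_sign_mid's own z axis and vertical below 0.175 rad and angle between the y axis of orange_sign_mid and the y axis of holder, either way round below 0.175 rad and contact force between orange_sign and the fingers above 0.5 N), for 0.1 s.
At the end, for the whole second after the job is handed in: The orange sign stands in the slot of the base, its lower edge within 8 mm of the slot floor, within 10 degrees of upright, centred within 27 mm along the slot, released and at rest (x of orange_sign_mid in the frame of holder between -0.015 and 0.015 m and y of orange_sign_mid in the frame of holder between -0.027 and 0.027 m and z of orange_sign_mid in the frame of holder between 0.06 and 0.081 m and angle between orange_sign_mid's own z axis and vertical below 0.175 rad and angle between the y axis of orange_sign_mid and the y axis of holder, either way round below 0.175 rad and linear speed of orange_sign below 0.03 m/s and angular speed of orange_sign below 0.5 rad/s); the robot touches nothing.
It fails at once if the blue sign is moved more than 30 mm (distance of blue_sign_mid from where it was at the start of the episode above 0.03 m).
It fails at once if the white sign is moved more than 30 mm (distance of white_sign_mid from where it was at the start of the episode above 0.03 m).
It also fails if it takes over 45 s, if anything falls off the work surface, if the arm or the gripper's body presses on something with over 40 N, if the wrist force passes 120 N, or if a joint passes its speed limit or range.

## Working session

There is one attempt and no reset: what is moved stays moved. The work goes in short steps, Python scripts to look and compute and a tool call to move; the robot and the scene stay as the last step left them, time stands still between calls to the robot, and variables do not carry over. Pictures are saved under pics/ and viewed, and the job is handed in when it is done.

Besides the shell and the picture viewer there is one more tool, called after ">>>" by a JSON object that holds its "op" and its "data". move_arm: Moves the arm, as the interface text tells. Its arguments: {"type":"object","properties":{"rows":{"type":"string"}},"required":["rows"]}

```bash
ls; mkdir -p pics; python3 - <<'E'
from bench import ctrl
import cv2
print(ctrl.get_obs(), ctrl.pinch_z)
for n in("side","top"):
    c=ctrl.camera(n); cv2.imwrite(f"pics/{n}0.png",c["color"])
    print(n,{k:v for k,v in c.items() if k!="color"})
    for q in("orange_sign_mid","holder","blue_sign_mid","white_sign_mid"):
        print(q,[(d["bbox"],round(d["confidence"],2)) for d in ctrl.look_for(n,q)])
E
```

```text
pics
{'time_s': 0.0, 'q': array([ 9.12706760e-01,  1.81547436e-01,  1.60796686e+00,  1.90622851e-05,
        1.35377810e+00, -2.06288324e-01]), 'dq': array([-0.00036995, -0.00036885, -0.00023734,  0.00171099,  0.0009471 ,
       -0.00128264]), 'joint_efforts': array([ 9.24224005e-04, -4.44876552e+01, -3.51335442e+01, -3.32701939e-04,
        9.16437042e-03, -2.29703403e-06]), 'eef_pos': array([0.25075903, 0.51699193, 0.30300032]), 'eef_rot': array([ 2.85248644e-04,  8.47522690e-01,  5.30758483e-01, -8.00626740e-04]), 'wrist_force': array([ 0.42263039, -0.26436685,  0.1070479 ]), 'torque': array([-0.00610883,  0.00454331, -0.02186938]), 'opening': 1.0035943680347412} 0.0539
side {'fx': 441.0181462106685, 'fy': 441.0181462106685, 'cx': 318.44859665985956, 'cy': 237.84445443346436, 'rvec': array([ 2.18780968, -0.44278423,  0.23702364]), 'tvec': array([-0.53698044,  0.22726967,  0.68756855])}
orange_sign_mid [([115.2, 242.5, 197.4, 279.9], 0.89), ([198.3, 168.4, 235.3, 237.9], 0.85), ([329.4, 197.0, 404.5, 255.7], 0.58)]
holder [([337.8, 253.0, 415.2, 341.0], 0.62)]
blue_sign_mid [([223.2, 228.3, 266.9, 307.6], 0.95)]
white_sign_mid [([288.3, 310.5, 347.0, 405.3], 0.85)]
top {'fx': 589.2269144637787, 'fy': 589.2269144637787, 'cx': 318.3331213155421, 'cy': 233.81350358886675, 'rvec': array([ 2.17772827, -2.16803053,  0.1633997 ]), 'tvec': array([0.01700522, 0.58970573, 1.09805136])}
orange_sign_mid [([188.1, 344.2, 269.7, 428.5], 0.91), ([82.7, 162.9, 184.0, 274.1], 0.65), ([160.1, 291.2, 228.9, 323.0], 0.64)]
holder [([333.3, 174.3, 417.1, 232.2], 0.72)]
blue_sign_mid [([294.8, 292.5, 351.4, 331.3], 0.84)]
white_sign_mid [([414.5, 273.3, 484.7, 303.5], 0.86)]
```

View pics/side0.png

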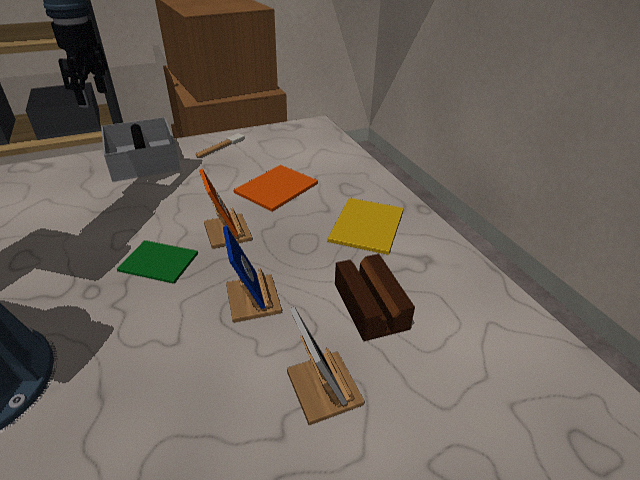

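View pics/top0.png

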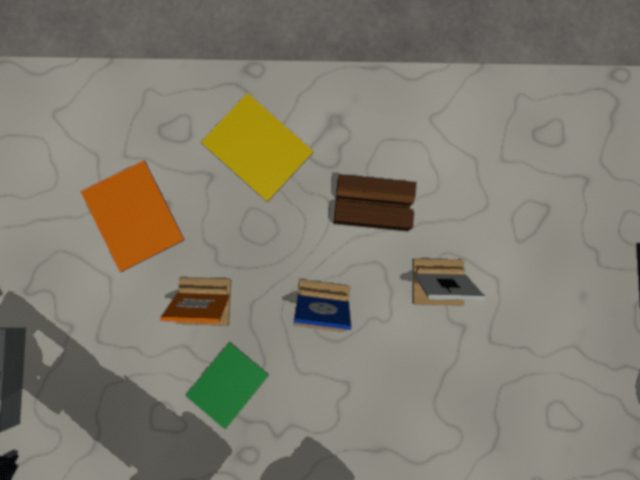

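The candidates for the orange sign are:
- the orange sign on its stand, at top (196,302) and side (218,203)
- a larger orange flat plate, at top (132,215) and side (276,187)
- the green plate, at top (227,385)
- the yellow plate, at top (257,147)

By the description, the one on the stand is meant: it is orange, and the smaller of the two. The blue sign is at top (322,310), the white at (450,286) and the base at (375,203).

```bash
python3 - <<'E'
from bench import ctrl
import cv2,numpy as np
out=[]
for n,(x0,y0,w,h) in (("side",(190,160,75,100)),("top",(145,260,100,75))):
    c=ctrl.camera(n)["color"]
    cv2.imwrite(f"pics/{n}_crop.png",cv2.resize(c[y0:y0+h,x0:x0+w],None,fx=6 if n=="side" else 7,fy=6 if n=="side" else 7,interpolation=cv2.INTER_CUBIC))
    for q in("orange_sign_mid","holder"):
        for d in ctrl.trace(n,q):
            m=d["region"].astype(np.uint8)
            cs,_=cv2.findContours(m,0,2); cc=max(cs,key=cv2.contourArea)
            ap=cv2.approxPolyDP(cv2.convexHull(cc),2.5,True)[:,0]
            print(n,q,round(d["confidence"],2),m.sum(),ap.tolist())
c=ctrl.camera("top")["color"]; cv2.imwrite("pics/th.png",cv2.resize(c[160:245,320:430],None,fx=7,fy=7,interpolation=cv2.INTER_CUBIC))
c=ctrl.camera("side")["color"]; cv2.imwrite("pics/sh.png",cv2.resize(c[245:350,325:425],None,fx=5.5,fy=5.5,interpolation=cv2.INTER_CUBIC))
E
```

```text
side orange_sign_mid 0.86 517 [[201, 168], [226, 207], [236, 234], [207, 191]]
side orange_sign_mid 0.58 2170 [[318, 181], [273, 210], [233, 190], [278, 165], [303, 172]]
side orange_sign_mid 0.58 2830 [[350, 198], [401, 208], [400, 219], [386, 253], [329, 240]]
side orange_sign_mid 0.55 2243 [[116, 270], [144, 240], [197, 250], [174, 282]]
side holder 0.8 4553 [[378, 254], [414, 308], [408, 329], [364, 340], [335, 285], [337, 262]]
top orange_sign_mid 0.84 6589 [[143, 160], [183, 240], [120, 271], [81, 190]]
top orange_sign_mid 0.7 6409 [[247, 92], [313, 150], [268, 200], [263, 199], [201, 142]]
top orange_sign_mid 0.64 1620 [[160, 317], [177, 292], [227, 295], [217, 321], [161, 320]]
top orange_sign_mid 0.61 3725 [[231, 343], [262, 368], [267, 377], [224, 427], [193, 402], [187, 393], [224, 347]]
top holder 0.74 4079 [[339, 174], [415, 181], [413, 228], [400, 231], [333, 223]]
```

View pics/side_crop.png

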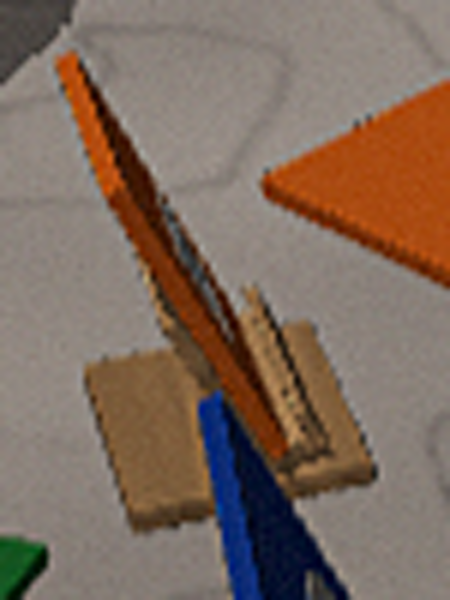

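View pics/top_crop.png

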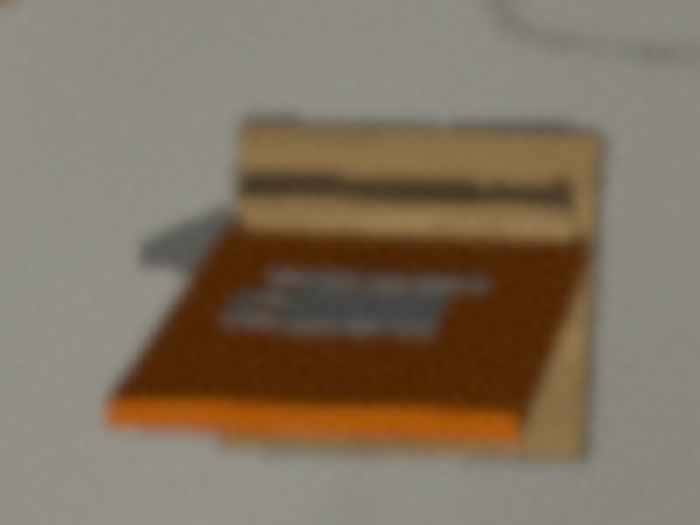

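View pics/th.png

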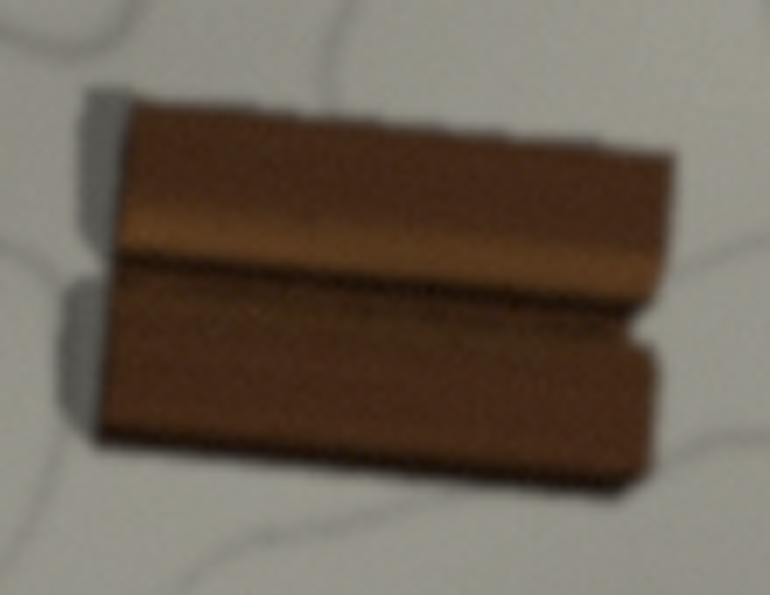

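View pics/sh.png

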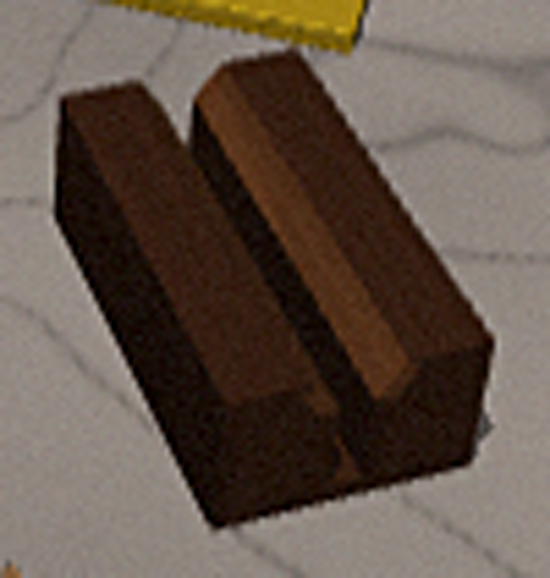

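The crops show the orange sign with its white cup picture, on its stand, so the choice holds. Next I fit the sign and base poses to corner pixels and check them with an overlay.

```bash
cat > h.py <<'E'
import cv2,numpy as np
from scipy.optimize import least_squares
from scipy.spatial.transform import Rotation as R
def proj(c,P): return cv2.projectPoints(np.array(P,float),c["rvec"],c["tvec"],np.array([[c["fx"],0,c["cx"]],[0,c["fy"],c["cy"]],[0,0,1]]),None)[0][:,0]
def sign(T,Rm): return lambda p: Rm.apply(np.array(p,float))+T
def px(pts,s,o): return (np.array(pts)+.5)/s-.5+np.array(o)
E
cat > fit.py <<'E'
from bench import ctrl
from h import *
cs={n:ctrl.camera(n) for n in("side","top")}
H,W,D=.065,.05,.004
ls=np.radians(20)
def T(v):
    Rm=R.from_euler("zy",[v[2],-ls]); low=np.array([v[0],v[1],.022]) # lower edge centre
    return low-Rm.apply([0,0,-H]),Rm
so=[([-D,W,H],(62,57)),([-D,-W,H],(107,202)),([D,-W,H],(122,188)),([-D,-W,-H],(274,460))]
to=[([-D,W,H],(108,427)),([-D,-W,H],(518,441)),([D,W,H],(118,398)),([D,-W,H],(527,408))]
def res(v):
    t,Rm=T(v); r=[]
    for n,l,s,o in(("side",so,6,(190,160)),("top",to,7,(145,260))):
        r.append(proj(cs[n],Rm.apply([a for a,_ in l])+t)-px([b for _,b in l],s,o))
    return np.concatenate(r).ravel()
f=least_squares(res,[.45,.25,0]); t,Rm=T(f.x)
print("sign low",f.x,"mid",t,"\n",f.fun.reshape(-1,2).round(1).tolist())
sh=[([-.045,.075,.058],(62,97)),([-.045,-.075,.058],(225,403)),([.045,-.075,.058],(490,345)),([.045,.075,.058],(295,52)),([-.045,-.075,0],(217,525)),([-.045,.075,0],(57,213)),([.045,-.075,0],(470,463))]
th=[([.045,.075,.058],(132,104)),([.045,-.075,.058],(674,152)),([-.045,.075,.058],(100,432)),([-.045,-.075,.058],(650,470))]
def rh(v):
    r=[]
    for n,l,s,o in(("side",sh,5.5,(325,245)),("top",th,7,(320,160))):
        r.append(proj(cs[n],R.from_euler("z",v[2]).apply([a for a,_ in l])+[v[0],v[1],0])-px([b for _,b in l],s,o))
    return np.concatenate(r).ravel()
g=least_squares(rh,[.6,0,0]); print("holder",g.x,"\n",g.fun.reshape(-1,2).round(1).tolist())
E
python3 fit.py
```

```text
sign low [ 0.47352701  0.24013135 -0.04123045] mid [0.4512957  0.24013135 0.08308002] 
 [[-1.0, 0.1], [-0.4, -0.6], [0.7, -0.1], [-0.1, 0.3], [0.4, -0.3], [1.1, 0.1], [-1.1, -0.6], [-0.1, 0.4]]
holder [ 0.65182814 -0.08856746 -0.0889463 ] 
 [[-1.0, -0.5], [0.2, 0.1], [0.7, -1.2], [-0.2, -1.1], [-0.9, 0.9], [-1.1, 0.7], [-0.3, 0.1], [0.0, -1.0], [0.5, -0.3], [0.5, -1.4], [0.6, 0.6]]
```

```bash
sed -i 's/from_euler("zy"/from_euler("ZY"/' fit.py; cat >> h.py <<'E'
def tool(yaw,lean,flip):
    # tool z down along plate, tool x = +-plate normal
    Rm=R.from_euler("ZY",[yaw,-lean]).as_matrix(); z=-Rm[:,2]; x=Rm[:,0]*flip
    return R.from_matrix(np.c_[x,np.cross(z,x),z])
def cur(o): q=o["eef_rot"]; return o["eef_pos"],R.from_quat([q[1],q[2],q[3],q[0]])
def delta(o,tp,tR):
    p,r=cur(o); rv=(r.inv()*tR).as_rotvec()
    print("turn deg",np.degrees(rv).round(2),"| then shift cm (target tool axes)",(tR.inv().apply(tp-p)*100).round(2),"| shift first (now axes)",(r.inv().apply(tp-p)*100).round(2))
E
python3 fit.py; cat > g.py <<'E'
from bench import ctrl
from h import *
o=ctrl.get_obs(); low=np.array([.4735,.240,.022]); yaw=-.041
for fl in(1,-1):
    tR=tool(yaw,np.radians(20),fl); Rm=R.from_euler("ZY",[yaw,-np.radians(20)])
    for back in (0.10,0.0):
        tp=low+Rm.apply([0,0,.13-.03+ctrl.pinch_z+back]); print(fl,back,tp); delta(o,tp,tR)
E
python3 g.py
```

```text
sign low [ 0.47346015  0.23846585 -0.0377524 ] mid [0.45124468 0.23930494 0.08308002] 
 [[-1.0, 0.4], [-0.4, -0.9], [0.7, -0.4], [0.1, 0.5], [0.5, -0.3], [1.0, 0.1], [-1.0, -0.6], [-0.2, 0.4]]
holder [ 0.65182814 -0.08856746 -0.0889463 ] 
 [[-1.0, -0.5], [0.2, 0.1], [0.7, -1.2], [-0.2, -1.1], [-0.9, 0.9], [-1.1, 0.7], [-0.3, 0.1], [0.0, -1.0], [0.5, -0.3], [0.5, -1.4], [0.6, 0.6]]
1 0.1 [0.38673406 0.2435594  0.26058796]
turn deg [-11.59  17.7   65.75] | then shift cm (target tool axes) [12.32 26.8   9.09] | shift first (now axes) [-18.7   24.16   4.33]
1 0.0 [0.42090734 0.24215751 0.16661869]
turn deg [-11.59  17.7   65.75] | then shift cm (target tool axes) [12.32 26.8  19.09] | shift first (now axes) [-17.34  27.3   13.73]
-1 0.1 [0.38673406 0.2435594  0.26058796]
turn deg [ -19.79  -12.96 -112.21] | then shift cm (target tool axes) [-12.32 -26.8    9.09] | shift first (now axes) [-18.7   24.16   4.33]
-1 0.0 [0.42090734 0.24215751 0.16661869]
turn deg [ -19.79  -12.96 -112.21] | then shift cm (target tool axes) [-12.32 -26.8   19.09] | shift first (now axes) [-17.34  27.3   13.73]
```

>>> {"op": "move_arm", "data": {"rows": "0 0 0 -1.29 1.97 7.3 1;0 0 0 -1.29 1.97 7.3 1;0 0 0 -1.29 1.97 7.3 1;0 0 0 -1.29 1.97 7.3 1;0 0 0 -1.29 1.97 7.3 1;0 0 0 -1.29 1.97 7.3 1;0 0 0 -1.29 1.97 7.3 1;0 0 0 -1.29 1.97 7.3 1;0 0 0 -1.29 1.97 7.3 1;1.23 2.68 0.91 0 0 0 1;1.23 2.68 0.91 0 0 0 1;1.23 2.68 0.91 0 0 0 1;1.23 2.68 0.91 0 0 0 1;1.23 2.68 0.91 0 0 0 1;1.23 2.68 0.91 0 0 0 1;1.23 2.68 0.91 0 0 0 1;1.23 2.68 0.91 0 0 0 1;1.23 2.68 0.91 0 0 0 1;1.23 2.68 0.91 0 0 0 1;0 0 0 0 0 0 1"}}

```text
time_s: 3.1
eef_pos: [0.3878, 0.2411, 0.2602]
eef_rot: [0.004, 0.985, -0.022, 0.174]
wrist_force: [-0.2, 0.6, -0.5]
opening: 1.003
```

```bash
python3 g.py; python3 - <<'E'
from bench import ctrl
import cv2
for n in("side","top"): cv2.imwrite(f"pics/{n}1.png",ctrl.camera(n)["color"])
E
```

```text
1 0.1 [0.38673406 0.2435594  0.26058796]
turn deg [ 0.11 -0.02 -0.15] | then shift cm (target tool axes) [-0.1  -0.24 -0.08] | shift first (now axes) [-0.1  -0.24 -0.08]
1 0.0 [0.42090734 0.24215751 0.16661869]
turn deg [ 0.11 -0.02 -0.15] | then shift cm (target tool axes) [-0.1  -0.24  9.92] | shift first (now axes) [-0.11 -0.26  9.92]
-1 0.1 [0.38673406 0.2435594  0.26058796]
turn deg [-4.0000e-02 -1.7000e-01  1.7985e+02] | then shift cm (target tool axes) [ 0.1   0.24 -0.08] | shift first (now axes) [-0.1  -0.24 -0.08]
-1 0.0 [0.42090734 0.24215751 0.16661869]
turn deg [-4.0000e-02 -1.7000e-01  1.7985e+02] | then shift cm (target tool axes) [0.1  0.24 9.92] | shift first (now axes) [-0.11 -0.26  9.92]
```

View pics/side1.png

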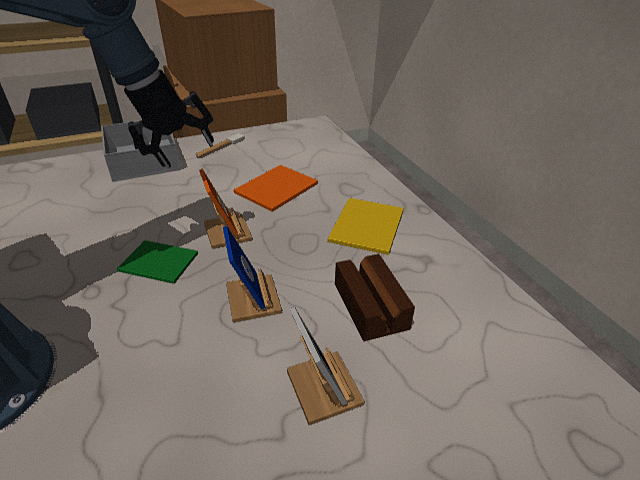

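The fingers, with tips at side (165,165) and (212,145), straddle the sign's top edge at (203,170). Now I move in along the plate and close.

>>> {"op": "move_arm", "data": {"rows": "-0.1 -0.1 1.5 0 0 0 1;0 0 1.5 0 0 0 1;0 0 1.5 0 0 0 1;0 0 1.5 0 0 0 1;0 0 1.5 0 0 0 1;0 0 1.4 0 0 0 1;0 0 1.0 0 0 0 1;0 0 0 0 0 0 1;0 0 0 0 0 0 0.5"}}

```text
time_s: 4.1
eef_pos: [0.4198, 0.2438, 0.1674]
eef_rot: [0.003, 0.985, -0.019, 0.174]
wrist_force: [1.0, 1.0, 0.8]
opening: 0.857
```

```bash
python3 - <<'E'
from bench import ctrl
import cv2
c=ctrl.camera("side")["color"]; cv2.imwrite("pics/s2.png",cv2.resize(c[100:260,140:290],None,fx=4,fy=3.7))
E
```

```text
(no output)
```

View pics/s2.png

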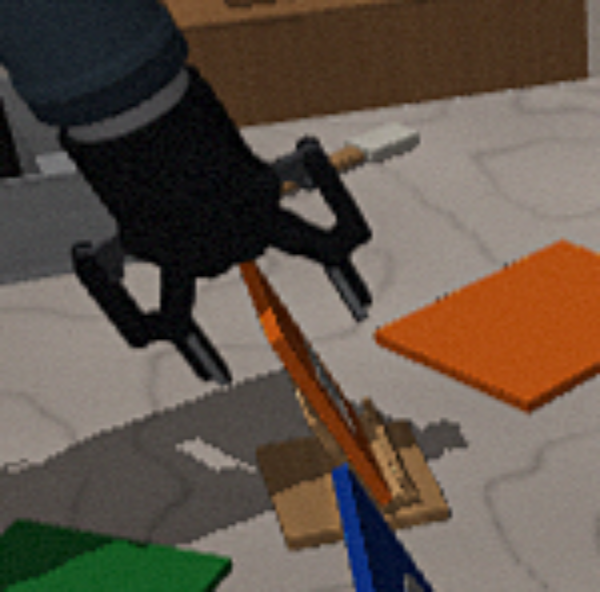

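The picture shows the plate centred between the fingers, parallel to them, and both tips are clear of the stand. Now I close.

>>> {"op": "move_arm", "data": {"rows": "0 0 0 0 0 0 0.4;0 0 0 0 0 0 0.2;0 0 0 0 0 0 0;0 0 0 0 0 0 0;0 0 0 0 0 0 0;0 0 0 0 0 0 0;0 0 0 0 0 0 0;0 0 0 0 0 0 0;0 0 0 0 0 0 0;0 0 0 0 0 0 0"}}

```text
time_s: 5.15
eef_pos: [0.4199, 0.2434, 0.1676]
eef_rot: [0.004, 0.985, -0.02, 0.174]
wrist_force: [-3.7, -0.2, 6.0]
opening: 0.087
```

>>> {"op": "move_arm", "data": {"rows": "0 0 -0.5 0 0 0 0;0 0 -1 0 0 0 0;0 0 -1 0 0 0 0;0 0 -1.5 0 0 0 0;0 0 -1.5 0 0 0 0;0 0 -1.5 0 0 0 0;0 0 -1.5 0 0 0 0;0 0 -1.5 0 0 0 0;0 0 -1 0 0 0 0;0 0 0 0 0 0 0"}}

```text
time_s: 6.15
eef_pos: [0.3823, 0.2452, 0.2723]
eef_rot: [0.003, 0.984, -0.02, 0.175]
wrist_force: [0.2, -0.1, -1.3]
opening: 0.087
```

```bash
python3 - <<'E'
from bench import ctrl
import cv2
o=ctrl.get_obs();print(o["opening"],o["eef_pos"],o["eef_rot"])
for n in("side","top"): cv2.imwrite(f"pics/{n}3.png",ctrl.camera(n)["color"])
E
```

```text
0.08717780150929884 [0.38231361 0.24522817 0.27233264] [ 0.00282234  0.98432526 -0.01962679  0.1752444 ]
```

View pics/side3.png

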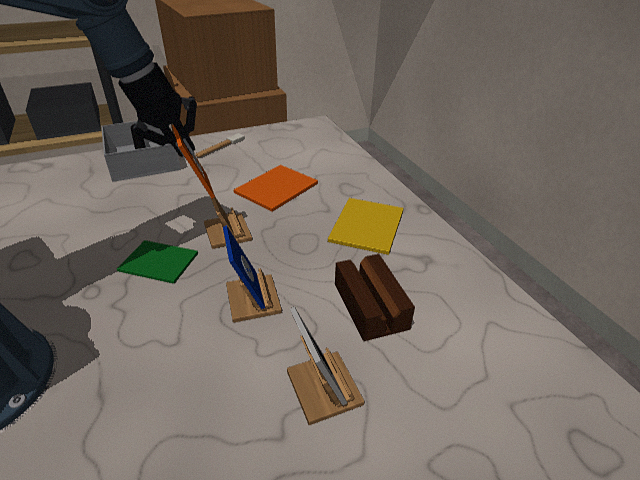

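The sign is held and out of its stand, at side (175,125) to (220,210). Next is the hover pose over the base.

```bash
cat > i.py <<'E'
import sys
from bench import ctrl
from h import *
lean,z,L=map(float,sys.argv[1:4]); dx=float(sys.argv[4]) if len(sys.argv)>4 else 0; dy=float(sys.argv[5]) if len(sys.argv)>5 else .003
hx,hy,yaw=.6518,-.0886,-.0889
o=ctrl.get_obs(); a=np.radians(lean); Rm=R.from_euler("ZY",[yaw,-a])
Y=R.from_euler("Z",yaw)
low=np.array([hx,hy,z])+Y.apply([dx,dy,0])
tp=low+Rm.apply([0,0,L]); print(tp); delta(o,tp,tool(yaw,a,1))
E
python3 i.py 16 .13 .154
```

```text
[ 0.60978582 -0.08184317  0.2780343 ]
turn deg [-0.87 -4.04  2.66] | then shift cm (target tool axes) [24.8  30.52  6.33] | shift first (now axes) [22.87 31.73  7.54]
```

>>> {"op": "move_arm", "data": {"rows": "2 0 0 0 0 0 0;2.5 0 0 0 0 0 0;2.5 0 0 0 0 0 0;2.5 0 0 0 0 0 0;2.5 0 0 0 0 0 0;0.9 2.64 0.63 0 0 0 0;0.9 2.64 0.63 0 0 0 0;0.9 2.64 0.63 0 0 0 0;0.9 2.64 0.63 0 0 0 0;0.9 2.64 0.63 0 0 0 0;0.9 2.64 0.63 0 0 0 0;0.9 2.64 0.63 0 0 0 0;0.9 2.64 0.63 0 0 0 0;0.9 2.64 0.63 0 0 0 0;0.9 2.64 0.63 0 0 0 0;0.9 2.64 0.63 0 0 0 0;0.9 2.64 0.63 0 0 0 0;0 0 0 -0.4 -2 1.3 0;0 0 0 -0.4 -2 1.3 0;0 0 0 0 0 0 0"}}

```text
time_s: 8.25
eef_pos: [0.6095, -0.0818, 0.2762]
eef_rot: [0.006, 0.989, -0.044, 0.138]
wrist_force: [0.8, 0.3, -1.1]
opening: 0.086
```

```bash
python3 i.py 16 .13 .154; python3 - <<'E'
from bench import ctrl
import cv2
o=ctrl.get_obs();print(o["opening"],o["eef_pos"],o["eef_rot"])
c=ctrl.camera("side")["color"]; cv2.imwrite("pics/s4.png",cv2.resize(c[100:350,260:460],None,fx=3,fy=2.4,interpolation=cv2.INTER_CUBIC) if 0 else cv2.resize(c[140:350,290:440],None,fx=2.85,fy=2.85,interpolation=cv2.INTER_CUBIC))
c=ctrl.camera("top")["color"]; cv2.imwrite("pics/t4.png",cv2.resize(c[140:300,300:470],None,fx=3.7,fy=3.7,interpolation=cv2.INTER_CUBIC))
E
```

```text
[ 0.60978582 -0.08184317  0.2780343 ]
turn deg [-0.06  0.11  0.01] | then shift cm (target tool axes) [ 0.08 -0.   -0.16] | shift first (now axes) [ 0.08 -0.   -0.16]
0.08574076229962356 [ 0.60950041 -0.08184122  0.27624712] [ 0.00561851  0.98942668 -0.04381175  0.13814415]
```

View pics/s4.png

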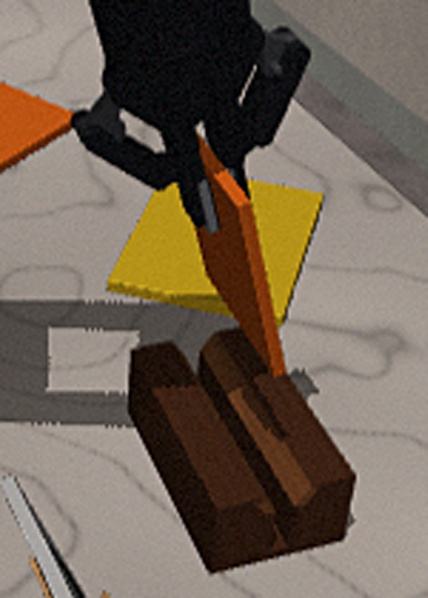

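View pics/t4.png

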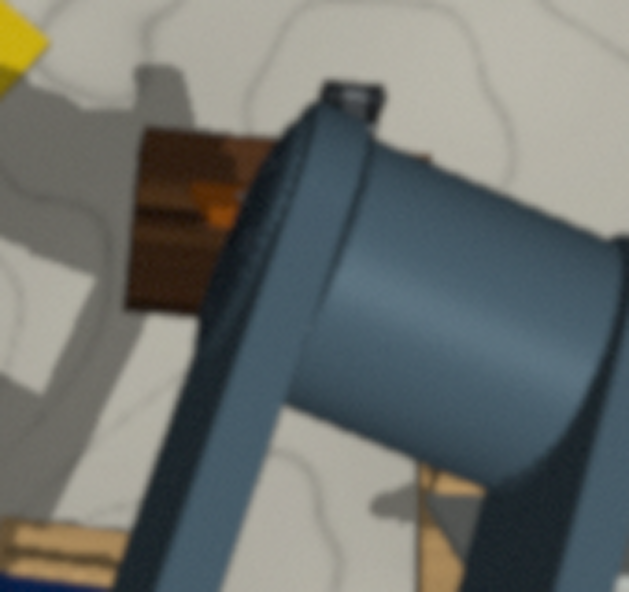

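```bash
cat > ov.py <<'E'
import sys
from bench import ctrl
from h import *
# overlay of the held plate as predicted from tool pose: offsets dxt,dyt (tool), L
dxt,dyt,L,rx=map(float,sys.argv[1:5]); name=sys.argv[5]
x0,y0,w,h,s=map(int,sys.argv[6:11])
o=ctrl.get_obs(); p,r=cur(o)
c=ctrl.camera("side"); im=cv2.resize(c["color"][y0:y0+h,x0:x0+w],None,fx=s,fy=s,interpolation=cv2.INTER_CUBIC)
cv2.imwrite(f"pics/{name}_raw.png",im)
def d(P,E,col):
    q=(proj(c,P)-[x0,y0]+.5)*s-.5
    for a,b in E: cv2.line(im,tuple(int(v) for v in q[a].round()),tuple(int(v) for v in q[b].round()),col,1,cv2.LINE_AA)
V=np.array([[a,b,e] for a in(-1,1) for b in(-1,1) for e in(-1,1)],float)
E=[(i,j) for i in range(8) for j in range(i) if (V[i]!=V[j]).sum()==1]
P=V*[.004,.05,.065]; P=R.from_euler("y",rx,degrees=True).apply(P)+[dxt,dyt,L-.065]
d(r.apply(P)+p,E,(255,255,0))
H=V*[.045,.075,.029]+[0,0,.029]; d(R.from_euler("z",-.0889).apply(H)+[.6518,-.0886,0],E,(0,255,0))
S=[[s_*x,y,z] for s_ in(-1,1) for y in(-.075,.075) for x,z in((.006,.008),(.006,.044),(.016,.058))]
d(R.from_euler("z",-.0889).apply(S)+[.6518,-.0886,0],[(0,1),(1,2),(3,4),(4,5),(6,7),(7,8),(9,10),(10,11),(2,5),(8,11),(0,6),(1,4),(7,10)],(255,0,255))
cv2.imwrite(f"pics/{name}.png",im)
E
python3 ov.py 0 0.003 .154 0 ov1 325 160 100 190 4
python3 -c "
import cv2,numpy as np
a=cv2.imread('pics/ov1.png');b=cv2.imread('pics/ov1_raw.png');c=np.hstack([b,a])[:600];cv2.imwrite('pics/ov1c.png',c);print(c.shape)"
```

```text
(600, 800, 3)
```

View pics/ov1c.png

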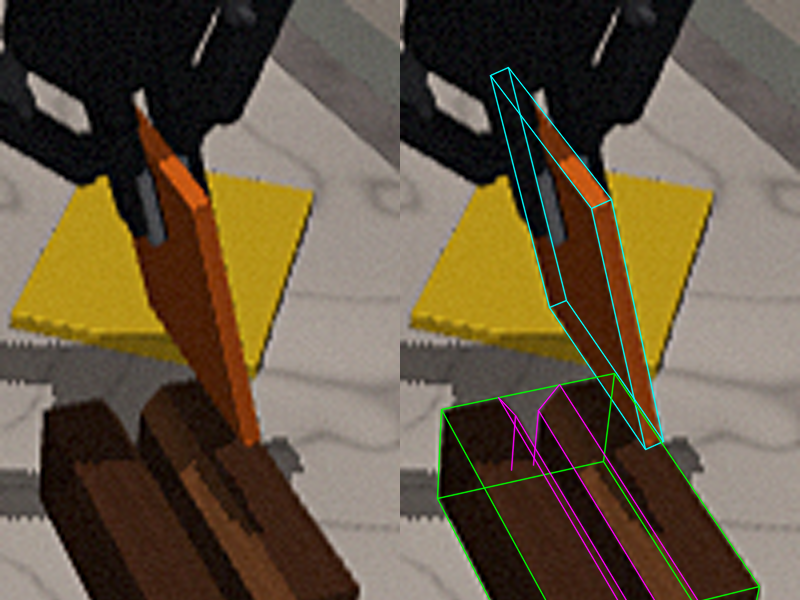

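The overlay matches the held plate and the base to about 1 px. Now I lower it, leaning, into the mouth.

```bash
python3 i.py 16 .045 .154
```

```text
[ 0.60978582 -0.08184317  0.1930343 ]
turn deg [-0.09  0.01  0.1 ] | then shift cm (target tool axes) [-2.24  0.07  8.06] | shift first (now axes) [-2.24  0.08  8.06]
```

>>> {"op": "move_arm", "data": {"rows": "-0.4 0 1.4 0 0 0 0;-0.4 0 1.4 0 0 0 0;-0.4 0 1.4 0 0 0 0;-0.4 0 1.4 0 0 0 0;-0.3 0 1.2 0 0 0 0;-0.2 0 0.8 0 0 0 0;-0.14 0 0.46 0 0 0 0;0 0 0 0 0 0 0;0 0 0 0 0 0 0;0 0 0 0 0 0 0"}}

```text
time_s: 9.4
eef_pos: [0.6107, -0.0815, 0.1949]
eef_rot: [0.006, 0.989, -0.043, 0.14]
wrist_force: [-0.3, -0.4, -1.5]
opening: 0.085
```

```bash
python3 i.py 16 .045 .154;python3 i.py 0 .045 .154;  python3 ov.py 0 0.003 .154 0 ov2 325 180 100 150 4
python3 -c "
import cv2,numpy as np
a=cv2.imread('pics/ov2.png');b=cv2.imread('pics/ov2_raw.png');cv2.imwrite('pics/ov2c.png',np.hstack([b,a]))"
```

```text
[ 0.60978582 -0.08184317  0.1930343 ]
turn deg [-0.04 -0.12  0.07] | then shift cm (target tool axes) [-0.14  0.04  0.15] | shift first (now axes) [-0.14  0.04  0.15]
[ 0.65206635 -0.08561185  0.199     ]
turn deg [ -0.03 -16.12   0.07] | then shift cm (target tool axes) [ 4.16  0.04 -0.41] | shift first (now axes) [4.11 0.05 0.76]
```

View pics/ov2c.png

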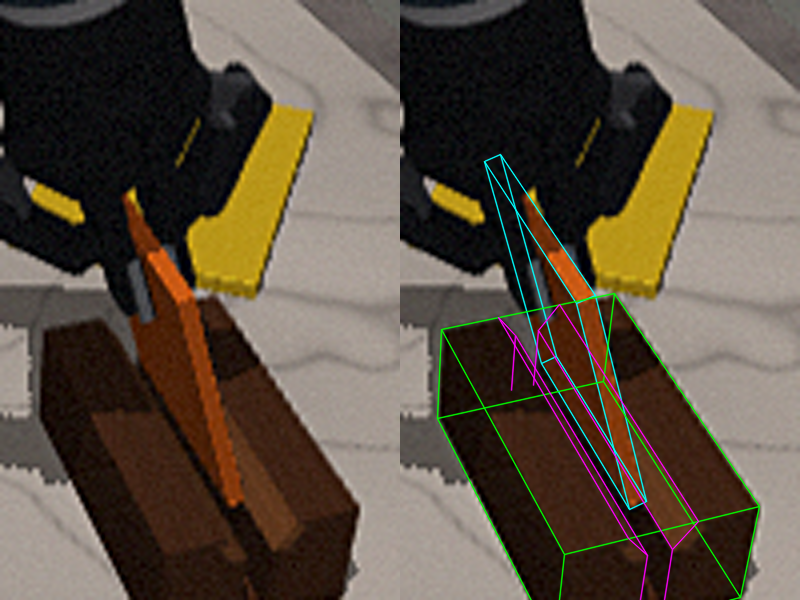

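The lower edge is in the mouth, at about z 0.047. I go a little deeper for margin and hold.

>>> {"op": "move_arm", "data": {"rows": "-0.1 0 0.2 0 0 0 0;-0.05 0 0.15 0 0 0 0;0 0 0 0 0 0 0;0 0 0 0 0 0 0;0 0 0 0 0 0 0"}}

```text
time_s: 9.95
eef_pos: [0.6097, -0.0813, 0.1903]
eef_rot: [0.006, 0.989, -0.043, 0.139]
wrist_force: [-0.3, 0.4, -1.7]
opening: 0.086
```

```bash
python3 i.py 16 .045 .154;python3 i.py 0 .045 .154
```

```text
[ 0.60978582 -0.08184317  0.1930343 ]
turn deg [-0.06 -0.04  0.07] | then shift cm (target tool axes) [ 0.09  0.06 -0.26] | shift first (now axes) [ 0.09  0.06 -0.26]
[ 0.65206635 -0.08561185  0.199     ]
turn deg [ -0.05 -16.04   0.08] | then shift cm (target tool axes) [ 4.25  0.06 -0.87] | shift first (now axes) [4.33 0.06 0.33]
```

>>> {"op": "move_arm", "data": {"rows": "0.54 0 -0.02 0 -2 0 0;0.54 0 -0.02 0 -2 0 0;0.54 0 -0.02 0 -2 0 0;0.54 0 -0.02 0 -2 0 0;0.54 0 -0.02 0 -2 0 0;0.54 0 -0.02 0 -2 0 0;0.54 0 -0.02 0 -2 0 0;0.54 0 -0.02 0 -2 0 0;0 0 0 0 0 0 0;0 0 0 0 0 0 0"}}

```text
time_s: 10.95
eef_pos: [0.6518, -0.0849, 0.1983]
eef_rot: [-0.0, 0.999, -0.044, 0.001]
wrist_force: [-0.5, -1.0, -2.4]
opening: 0.091
```

```bash
python3 i.py 0 .008 .154;  python3 ov.py 0 0.003 .154 0 ov3 325 180 100 150 4
python3 -c "
import cv2,numpy as np
a=cv2.imread('pics/ov3.png');b=cv2.imread('pics/ov3_raw.png');cv2.imwrite('pics/ov3c.png',np.hstack([b,a]))"
```

```text
[ 0.65206635 -0.08561185  0.162     ]
turn deg [-0.04 -0.06  0.08] | then shift cm (target tool axes) [0.03 0.06 3.63] | shift first (now axes) [0.03 0.07 3.63]
```

View pics/ov3c.png

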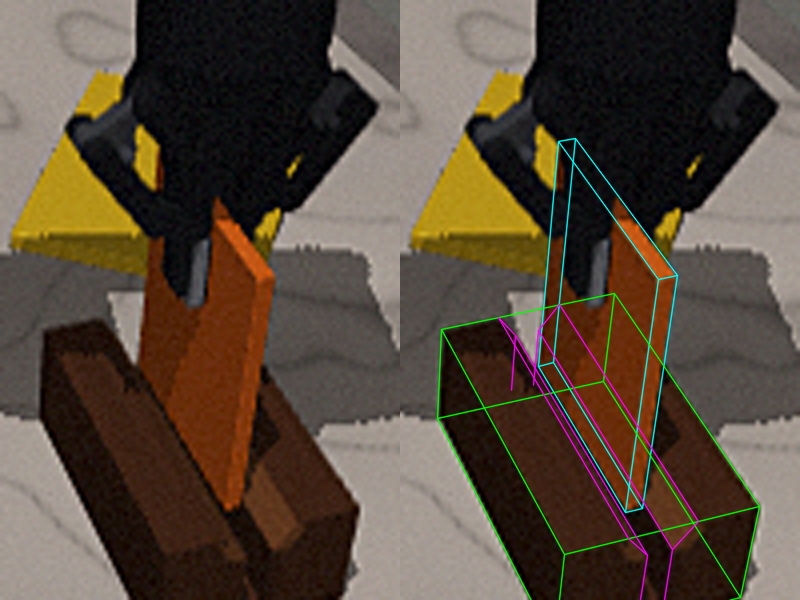

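It is upright and centred over the slot at (232,505). I push down gently in stages.

>>> {"op": "move_arm", "data": {"rows": "0 0 0.4 0 0 0 0;0 0 0.4 0 0 0 0;0 0 0.4 0 0 0 0;0 0 0 0 0 0 0"}}

```text
time_s: 11.4
eef_pos: [0.6512, -0.0848, 0.1855]
eef_rot: [-0.001, 0.999, -0.044, -0.0]
wrist_force: [-0.4, -0.2, -2.4]
opening: 0.088
```

>>> {"op": "move_arm", "data": {"rows": "0 0 0.4 0 0 0 0;0 0 0.4 0 0 0 0;0 0 0.4 0 0 0 0;0 0 0.4 0 0 0 0;0 0 0 0 0 0 0"}}

```text
time_s: 11.9
eef_pos: [0.6514, -0.0848, 0.1696]
eef_rot: [-0.001, 0.999, -0.044, -0.0]
wrist_force: [0.3, -0.2, -1.9]
opening: 0.082
```

Still no contact, with about 7.5 mm left to the floor.

>>> {"op": "move_arm", "data": {"rows": "0 0 0.3 0 0 0 0;0 0 0.2 0 0 0 0;0 0 0.2 0 0 0 0;0 0 0 0 0 0 0"}}

```text
time_s: 12.3
eef_pos: [0.6517, -0.0849, 0.1632]
eef_rot: [-0.0, 0.999, -0.044, 0.0]
wrist_force: [0.2, 0.1, -1.8]
opening: 0.086
```

>>> {"op": "move_arm", "data": {"rows": "0 0 0.1 0 0 0 0;0 0 0.1 0 0 0 0;0 0 0 0 0 0 0;0 0 0 0 0 0 0"}}

```text
time_s: 12.7
eef_pos: [0.6522, -0.0848, 0.1629]
eef_rot: [-0.0, 0.999, -0.044, 0.001]
wrist_force: [-2.2, 1.0, 5.2]
opening: 0.086
```

>>> {"op": "move_arm", "data": {"rows": "0 0 0.1 0 0 0 0;0 0 0 0 0 0 0;0 0 0 0 0 0 0"}}

```text
time_s: 13.0
eef_pos: [0.6524, -0.0848, 0.1628]
eef_rot: [-0.0, 0.999, -0.044, 0.001]
wrist_force: [-4.0, 3.1, 10.3]
opening: 0.086
```

```bash
python3 ov.py 0 0.003 .154 0 ov4 325 180 100 150 4
python3 -c "
import cv2,numpy as np
a=cv2.imread('pics/ov4.png');b=cv2.imread('pics/ov4_raw.png');cv2.imwrite('pics/ov4c.png',np.hstack([b,a]))"
```

```text
(no output)
```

View pics/ov4c.png

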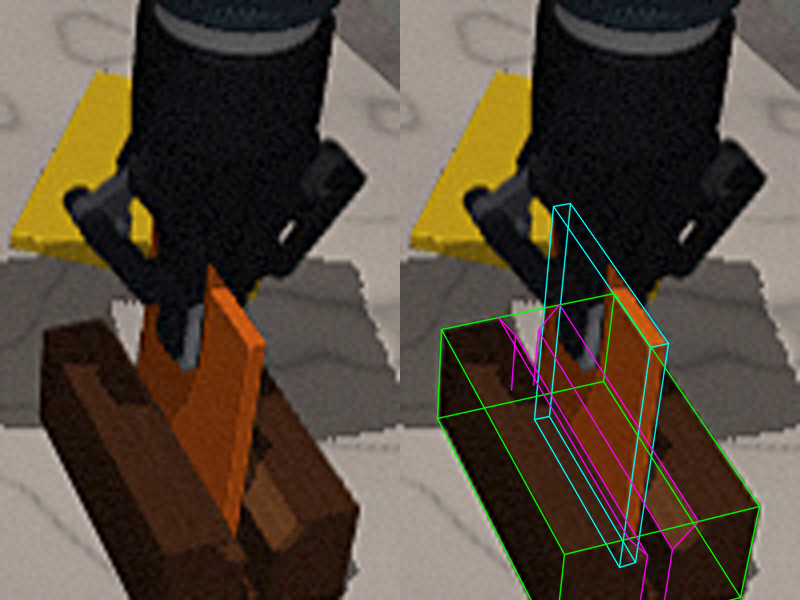

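The sign is down at the expected depth: TCP z is 0.1628 against 0.162 predicted, with floor contact felt. Now I release and retreat straight up.

>>> {"op": "move_arm", "data": {"rows": "0 0 0 0 0 0 0.3;0 0 0 0 0 0 0.5;0 0 0 0 0 0 0.8;0 0 0 0 0 0 0.8;0 0 0 0 0 0 0.8;0 0 0 0 0 0 0.8;0 0 -1 0 0 0 0.8;0 0 -2 0 0 0 0.8;0 0 -2.5 0 0 0 0.8;0 0 -2.5 0 0 0 0.8;0 0 -2.5 0 0 0 0.8;0 0 -2 0 0 0 0.8;0 0 -1 0 0 0 0.8;0 0 0 0 0 0 0.8;0 0 0 0 0 0 0.8;0 0 0 0 0 0 0.8"}}

```text
time_s: 14.65
eef_pos: [0.6511, -0.0849, 0.2939]
eef_rot: [-0.001, 0.999, -0.044, -0.001]
wrist_force: [0.1, 0.3, 0.7]
opening: 0.803
```

```bash
cat > fin.py <<'E'
from bench import ctrl
from h import *
c=ctrl.camera("side");im=c["color"]; cv2.imwrite("pics/side_f.png",im)
x0,y0,s=325,180,4; a=cv2.resize(im[y0:y0+150,x0:x0+100],None,fx=s,fy=s,interpolation=cv2.INTER_CUBIC); b=a.copy()
V=np.array([[p,q,e] for p in(-1,1) for q in(-1,1) for e in(-1,1)],float)
P=R.from_euler("z",-.0889).apply(V*[.004,.05,.065]+[0,0,.073])+[.6518,-.0886,0]
q=(proj(c,P)-[x0,y0]+.5)*s
for i in range(8):
    for j in range(i):
        if (V[i]!=V[j]).sum()==1: cv2.line(b,tuple(map(int,q[i])),tuple(map(int,q[j])),(255,255,0),1,cv2.LINE_AA)
cv2.imwrite("pics/fin.png",np.hstack([a,b])); print(ctrl.get_obs()["wrist_force"])
E
python3 fin.py
```

```text
[ 0.08446621 -0.21723459  0.30217849]
```

View pics/fin.png

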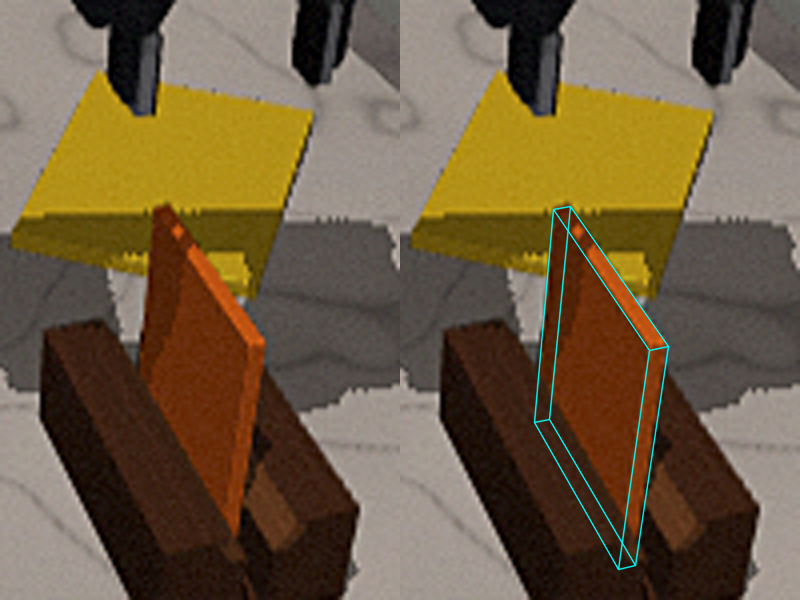

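View pics/side_f.png

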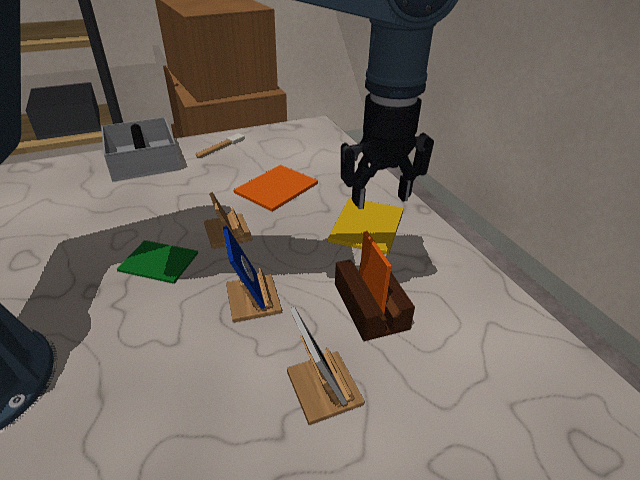

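The sign stands at the modelled seated pose to about 1 px, at side (375,275). The gripper is clear, and the blue and white signs have not moved. I hand in.

```bash
python3 -c "
from bench import ctrl
print(ctrl.hand_in())"
```

```text
the job is handed in; nothing more can be done
None
```

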